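# Put the pebble away in the spring-lid case

### The job

Put the pebble away in the little wooden case: press down the thumb pad of its latch until the sprung lid pops right open, lay the pebble inside, then press the lid down until the latch snaps and holds it shut. Go gently, by feel, and never push on the case, its lid or its latch with more than 25 N; leave the other things on the table where they stand.

Things in the scene. Friction and masses are not known exactly. Their poses are not given: they have to be found in the camera images.
- case: Wooden case fixed to the table: 76 mm (x) by 130 mm (y), 46 mm high without lid, 54 with it shut; walls and floor 4 mm, inside 42 mm deep. Origin: centre of its underside. +x: hinged back; -x: front. At mid-front a 20 mm wide steel latch: an upright 40 to 50 mm in front of the case's centre, its tip 60 mm above the table, and from its foot a tab out to 98 mm in front of the centre.
- lid_hinge (a point): Middle of the lid's hinge line, at the top of the case's back wall, 38 mm behind the case's centre and 46 mm above the table; the hinge runs along the case's y. Same axes as the case.
- lid_front (a point): Middle of the lid's front edge, on its upper face (moves with the lid). It is 76 mm from the hinge line; the lid is 130 mm wide and 8 mm thick, and its upper face runs 8 mm outside the plane through the hinge line.
- case_floor (a point): Centre of the case's inner floor, 4 mm above the table.
- case_lid (a joint): Lid angle, rad: 0 shut, 1.85 fully open (leaning back 16 degrees past upright). A spring opens it when the latch lets go and keeps it open; only the latch keeps it shut. Pushing it down takes 1 to 3 N at its front edge, then 4 to 8 N there (more nearer the hinge) in the last 10 mm to snap it under the latch; then it meets a hard stop.
- case_latch (a joint): Angle of the latch lever in rad: 0 at rest, 0.17 pressed to its hard stop. Spring-loaded. It lets the lid go at about 0.12, when the thumb pad has gone down about 5 mm; the stop comes at 7 mm. Pressing takes about 2 N at first, 4 to 5 N at the release, 6 N just before the stop.
- thumb_seat (a point): Point on the upper side of the latch's tab, under the middle of the thumb pad: 86 mm in front (-x) of the case's centre, 25 mm above the table at rest; moves with the latch. The pad, a level steel disc 20 mm across, is screwed in above it by hand, each time to another height that is not measured: its pressing face is 6 to 16 mm above this point.
- pebble_mid (a point): Centre of the pebble (half-way up), the only stone on the table: a loose, irregular tan pebble, 37 mm along its x, 49 mm along its y, 26 mm high, 50 to 105 g, lying flat. Grasp it across its x.
- muller: Bystander: pale glass muller standing on the table, 52 mm across, 92 mm tall; origin at the centre of its underside.
- powder_jar: Bystander: small glass jar with a white lid, 44 mm across, 59 mm tall; origin at the centre of its underside.
- tape_roll: Bystander: roll of masking tape lying flat, 100 mm across, 24 mm high; origin at the centre of its underside.
There are look-alikes about, which are no part of the job. What is meant by the part that bears pebble_mid is not yellow, and is the larger of those in its own colour.

How it is judged:
By the outcome, as a careful person would: the job done as asked, in the order asked, and still so for the second after the job is handed in, with the robot touching nothing.
It also fails if it takes over 67 s, if anything falls off the work surface, if the arm or the gripper's body presses on something with over 40 N, if the wrist force passes 120 N, or if a joint passes its speed limit or range.

### The arm

A 6-joint arm with a two-finger parallel gripper is mounted at the origin on the work surface; the furniture and walls round the work are solid. World frame = base frame: x ahead of the robot, y to its left, z up, the work surface at z = 0. Lengths are in m, angles in rad, forces in N, time in s.
With the tool pointing down it reaches from about 0.25 to 0.8 m from the base axis. Payload 8.5 kg.
Tool frame: the origin (TCP) lies at the very end of the fingers, on their centre line; the grasp point (between the pads) lies 19 mm behind it; y points along the fingers, x is the direction in which the jaws open and shut, and the axes are right-handed (so a half turn about y gives the same grasp; the last joint's range is limited). The gripper opens to 85 mm and grips with 20 to 120 N. Pads are 22 mm wide; open, the fingers measure 114 mm over their backs; the gripper's body (76 mm by 85 mm) begins 54 mm behind the grasp point. The pads swing forward as they close: fully open they stand 13 mm farther back than shut.
Start: joints at [-1.15, 0.238, -0.013, 1.319, 0, 1.571], TCP at [0.214, -0.479, 0.231] pointing down, gripper open.
Joint ranges: [-2.66, 2.66], [-1.03, 1.9], [-1.14, 1.46], [-1.82, 2.27], [-1.45, 1.34], [-3.14, 3.14]. Speed limits (rad/s): [2.22, 2.22, 2.79, 3.14, 3.14, 3.14].

### API

Orientations are given as [roll, pitch, yaw] about the fixed x, y, z axes, in that order (R = Rz(yaw) Ry(pitch) Rx(roll)).
In Python, from plant import state, read_camera, get_calibration, sign_off, cut_out gives the robot as it stands. The module is installed in compiled form; this text tells all that it offers.
- The arm moves only by the tool step_arm, never from a script. Its argument "deltas" is a list of rows, each an object with "gripper": the opening, from 0 (shut) to 1 (fully open); "slide": the shift along the tool's x, y, z scaled (see below), a list of three; "delta_rot": the turn, a rotation vector about the tool's x, y, z scaled (see below), a list of three. In form: [{"gripper": gripper, "slide": [x, y, z], "delta_rot": [rx, ry, rz]}, ...]. A call has 1 to 8 rows; each row is the pose to reach, as a shift and turn from the pose commanded when the call began, along the tool's axes at that moment; what a row does not reach only later rows make up. The controller multiplies each number of a shift by 0.2 m and each number of a turn by 45 degrees. A row lasts 1/12 s, in which the tool goes at most 41.7 mm and 7.16 degrees, less where a joint would pass 70% of its speed; a pose out of reach is approached as far as the arm can. A call with a number of a shift or a turn outside -1 to 1 is refused whole. A call with a gripper value outside its range is refused whole. The fingers move at their own pace and stop on an object; the grip force is fixed at half the most. Time passes only in rows, so rows that repeat a pose let the fingers close. It gives the time, the measured TCP pose, the force and the opening at its end, in the units of the state.
- state(): the state, without advancing time (a new reading comes with each control period).
- read_camera(name): name is "scene" or "side" or "wrist"; returns the picture (384x512x3 uint8, blue, green, red); there is no depth.
- get_calibration(name): a dict with "mtx" (3x3 intrinsics, pixels), "rvec" (rotation vector, rad) and "tvec" (3), from world to camera coordinates, as OpenCV has them. Camera axes: x right, y down, z forward; pixel columns grow to the right and rows downward; lengths in m; the calibration is good to about 2 mm. A picture is of the moment at which its call begins: read the wrist's pose just before it. get_calibration takes no time and is no camera call; for the wrist camera it gives the pose at the moment of the call.
- sign_off(): hands the job in, once; it reports no verdict.
Trained networks look in the newest picture that a camera, given by its name, has taken for a name from the list of things; names that differ only in an ending like _2 or _b are one class to them, and where a whole thing is asked for, a point or a joint stands for the part that bears it (a point fixed in the world has none). Each returns a list of dicts, best first, with "confidence" (0 to 1); they miss things now and then, are a little off and sometimes report something else, mostly with a low value. They report only what shows in the picture. A call takes as long as a camera call. They do not tell look-alikes from the thing itself.
- cut_out(query, camera): "mask" (384x512 bool, what is visible of it) and "rect" ([left, top, right, bottom] in pixels, round what is visible of it).
The state is a dict: "time_s": time; "joint_positions": joint angles; "joint_velocities": joint speeds; "joint_torque": joint torques, N m; "tool_pos": TCP position; "tool_rot": TCP orientation; "force": force on the tool from outside, world axes, zero at the start; "moment": the same for the moment, N m; "opening": finger opening in m.
Only numpy, scipy, OpenCV 4.12 (cv2) and the standard library are available. Lean on these libraries where they do the work, as an engineer would, in place of code of your own. Each camera call takes 0.05 s, during which the arm holds its last target.

## Working session

There is one attempt and no reset: what is moved stays moved. The work goes in short steps, Python scripts to look and compute and a tool call to move; the robot and the scene stay as the last step left them, time stands still between calls to the robot, and variables do not carry over. Pictures are saved under pics/ and viewed, and the job is handed in when it is done.

Besides the shell and the picture viewer there is one more tool, called after "Request:" as a command line: name --argument value ..., lists and objects as JSON in quotes. step_arm: Moves the arm, as the interface text tells. Its arguments: {"type":"object","properties":{"deltas":{"type":"array","items":{"type":"object","properties":{"gripper":{"type":"number"},"slide":{"type":"array","items":{"type":"number"}},"delta_rot":{"type":"array","items":{"type":"number"}}}}}},"required":["deltas"]}

```bash
mkdir -p pics; ls; cat > h.py <<'E'
import numpy as np, cv2
from plant import state, read_camera, get_calibration, cut_out
def cal(n):
    c=get_calibration(n); R,_=cv2.Rodrigues(np.array(c['rvec'],float)); return np.array(c['mtx'],float),R,np.array(c['tvec'],float).ravel()
def proj(n,P,c=None):
    K,R,t=c or cal(n); p=(R@np.atleast_2d(P).T).T+t; p=p@K.T; return p[:,:2]/p[:,2:]
def ray(n,uv,c=None):
    K,R,t=c or cal(n); d=R.T@np.linalg.inv(K)@np.array([uv[0],uv[1],1.]); o=-R.T@t; return o,d/np.linalg.norm(d)
def onz(n,uv,z,c=None):
    o,d=ray(n,uv,c); return o+d*(z-o[2])/d[2]
E
python3 - <<'E'
from h import *
for n in ['scene','side','wrist']:
    im=read_camera(n); cv2.imwrite(f'pics/{n}0.png',im)
    K,R,t=cal(n); print(n,np.round(-R.T@t,3),np.round(R[2],2),K[0,0])
    for q in ['case','pebble_mid','thumb_seat','lid_front','muller','powder_jar','tape_roll']:
        for r in cut_out(q,n)[:4]: print(' ',q,round(r['confidence'],2),r['rect'],r['mask'].sum())
s=state(); print(s)
E
```

```text
pics
scene [-0.173 -0.733  0.947] [ 0.47  0.57 -0.68] 479.8336503831802
  case 0.88 [226.0, 146.0, 267.4, 186.7] 1427
  pebble_mid 0.71 [285.2, 217.7, 300.1, 230.7] 154
  pebble_mid 0.53 [301.6, 244.4, 310.2, 258.1] 70
  thumb_seat 0.49 [228.2, 167.0, 245.3, 191.3] 143
  lid_front 0.67 [223.0, 146.8, 268.0, 169.0] 753
  muller 0.7 [286.2, 175.6, 302.4, 205.6] 400
  muller 0.62 [285.6, 219.4, 299.4, 231.7] 140
  tape_roll 0.67 [183.5, 152.0, 196.3, 170.0] 179
side [ 0.424 -0.703  0.619] [-0.    0.79 -0.61] 353.08472171042405
  case 0.64 [256.3, 147.2, 307.9, 187.7] 1463
  pebble_mid 0.71 [266.0, 227.6, 281.0, 243.5] 164
  pebble_mid 0.42 [276.0, 297.9, 304.2, 335.0] 795
  thumb_seat 0.56 [257.5, 161.2, 272.0, 180.4] 163
  lid_front 0.63 [261.6, 150.4, 309.5, 179.0] 732
  lid_front 0.28 [287.2, 186.9, 305.8, 228.0] 470
  muller 0.65 [285.9, 187.1, 307.5, 226.4] 488
  powder_jar 0.84 [278.5, 296.7, 304.3, 334.7] 814
  tape_roll 0.81 [219.4, 137.2, 251.0, 156.5] 504
  tape_roll 0.45 [262.3, 227.0, 279.6, 246.1] 198
wrist [ 0.275 -0.452  0.373] [-0.24 -0.11 -0.96] 300.5109421370105
{'time_s': 1.2, 'joint_positions': array([-1.15002089e+00,  2.38188627e-01, -1.35366831e-02,  1.31921763e+00,
       -2.96581845e-06,  1.57080342e+00]), 'joint_velocities': array([ 5.91561086e-04,  9.81476870e-04, -2.81347942e-04, -1.37756856e-03,
       -7.38534095e-05, -4.42429316e-04]), 'joint_torque': array([ 4.14915421e-04, -5.38585067e+01,  3.46693933e+01,  2.87933653e-03,
       -1.11748845e-04, -6.21588498e-06]), 'tool_pos': array([ 0.21441589, -0.47914073,  0.23126789]), 'tool_rot': array([-1.57079929e+00,  1.46610256e-04, -1.15002798e+00]), 'force': array([ 0.36598153, -0.12077196,  0.53054566]), 'moment': array([-0.02328127, -0.02347728, -0.01624621]), 'opening': 0.08522508645469022}
```

```bash
python3 - <<'E'
import cv2
a=cv2.imread('pics/scene0.png'); b=cv2.imread('pics/side0.png')
cv2.imwrite('pics/s1.png',cv2.resize(a[120:320,160:420],None,fx=3,fy=3,interpolation=cv2.INTER_CUBIC))
cv2.imwrite('pics/s2.png',cv2.resize(b[110:350,180:440],None,fx=2.5,fy=2.5,interpolation=cv2.INTER_CUBIC))
E
```

```text
(no output)
```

View pics/s1.png

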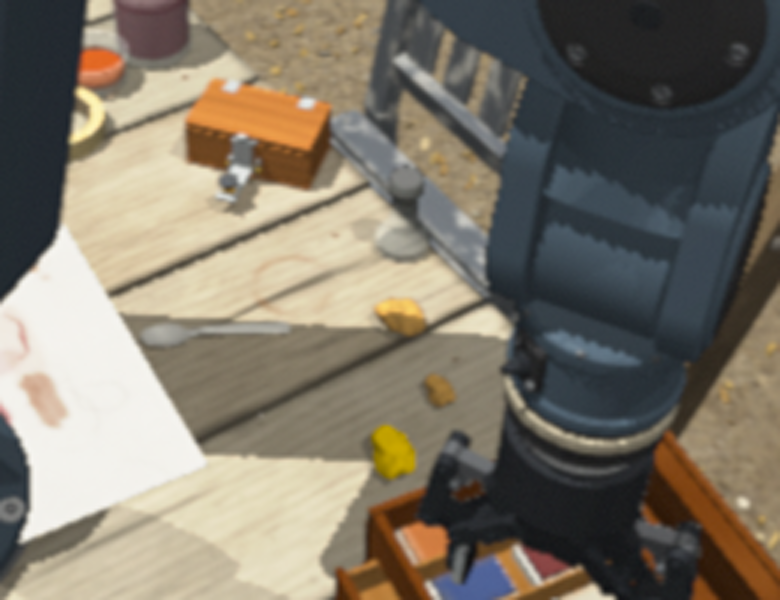

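View pics/s2.png

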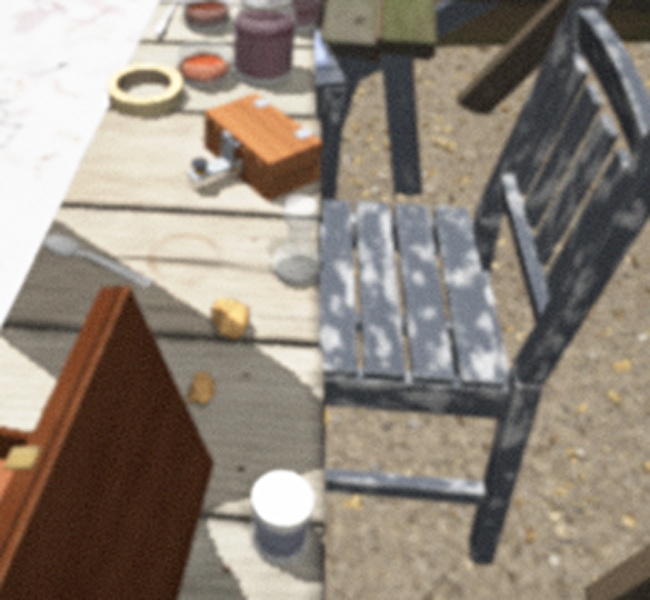

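View pics/wrist0.png

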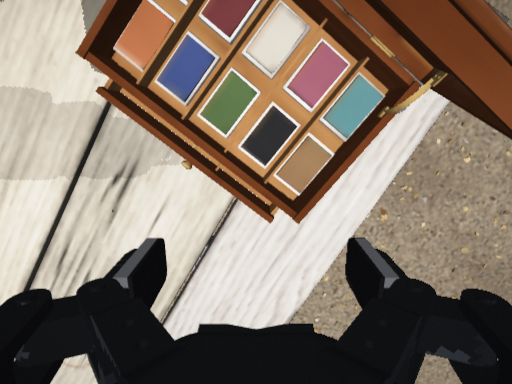

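View pics/scene0.png

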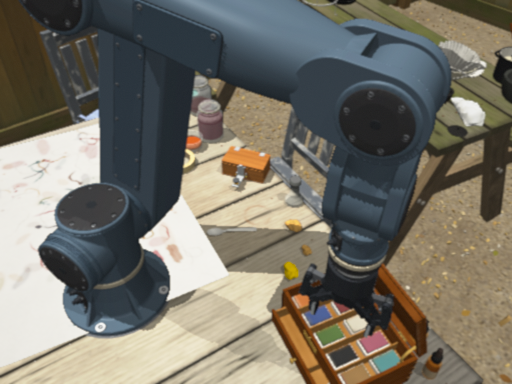

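```bash
python3 - <<'E'
from h import *
print('peb',onz('scene',(293,225),.013),onz('side',(272,236.5),.013))
print('small',onz('scene',(306,250),.008),onz('side',(180+201/2.5,110+390/2.5),.008))
print('yellow',onz('scene',(160+392/3,120+452/3),.013))
print('muller',onz('scene',(160+402/3,120+240/3),.0),onz('side',(180+296/2.5,110+265/2.5),.0))
print('jar',onz('side',(180+282/2.5,110+540/2.5),.0))
# case top corners scene crop: back-left(215,82) back-right(331,108) front-right(308,150) front-left(187,128)
for nm,c,s,o in [('scene',[(215,82),(331,106),(312,148),(187,128)],3,(160,120)),('side',[(206,108),(246,95),(321,141),(272,163)],2.5,(180,110))]:
    print(nm,[np.round(onz(nm,(o[0]+u/s,o[1]+v/s),.054),3) for u,v in c])
print('pad',onz('scene',(160+230/3,120+182/3),.036),onz('side',(180+199/2.5,110+165/2.5),.036))
E
```

```text
peb [ 0.45314496 -0.11363802  0.013     ] [ 0.45499933 -0.11307132  0.013     ]
small [ 0.42440218 -0.19572201  0.008     ] [ 0.42605983 -0.19686642  0.008     ]
yellow [ 0.34747154 -0.22316688  0.013     ]
muller [ 0.52908175 -0.0342016   0.        ] [ 0.52680153 -0.02906005  0.        ]
jar [ 0.48502132 -0.33554608  0.        ]
scene [array([0.495, 0.215, 0.054]), array([0.562, 0.113, 0.054]), array([0.506, 0.074, 0.054]), array([0.43 , 0.173, 0.054])]
side [array([0.439, 0.191, 0.054]), array([0.488, 0.218, 0.054]), array([0.567, 0.117, 0.054]), array([0.508, 0.076, 0.054])]
pad [0.42705004 0.10029731 0.036     ] [0.42905359 0.10014949 0.036     ]
```

Request:
step_arm --deltas '[{"gripper": 1,"slide": [0,-0.5,0],"delta_rot": [0,-0.2,0]},{"gripper": 1,"slide": [0,-0.5,0],"delta_rot": [0,-0.4,0]},{"gripper": 1,"slide": [0,-0.5,0],"delta_rot": [0,-0.6,0]},{"gripper": 1,"slide": [-0.8,-0.5,0.9],"delta_rot": [0,-1,0]},{"gripper": 1,"slide": [-0.8,-0.5,0.9],"delta_rot": [0,-1,0]},{"gripper": 1,"slide": [-0.8,-0.5,0.9],"delta_rot": [0,-1,0]},{"gripper": 1,"slide": [-0.8,-0.5,0.9],"delta_rot": [0,-1,0]},{"gripper": 1,"slide": [-0.8,-0.5,0.9],"delta_rot": [0,-1,0]}]'

```text
time_s: 1.87
tool_pos: [0.3002, -0.2875, 0.3314]
tool_rot: [-1.571, -0.0, -0.363]
force: [1.1, -1.0, 0.5]
opening: 0.0854
```

```bash
cat >> h.py <<'E'
from scipy.spatial.transform import Rotation as Ro
def pose():
    s=state(); return np.array(s['tool_pos']),Ro.from_euler('xyz',s['tool_rot'])
def plan(target,yawdeg=None,p=None,R=None):
    "needed slide & rot numbers to reach target TCP with tool down, tool-x heading yawdeg"
    p0,R0=pose()
    sl=R0.inv().apply(np.array(target)-p0)/0.2
    out='slide %s'%np.round(sl,3)
    if yawdeg is not None:
        Rt=Ro.from_euler('xyz',[-90,0,yawdeg],degrees=True)
        out+=' rot %s'%np.round((R0.inv()*Rt).as_rotvec(degrees=True)/45,3)
    return out
def st():
    s=state(); print('t%.2f'%s['time_s'],'p',np.round(s['tool_pos'],4),'rpy',np.round(np.degrees(s['tool_rot']),2),'F',np.round(s['force'],2),'op',round(s['opening'],4),'q',np.round(s['joint_positions'],2))
E
python3 -c "
from h import *
st(); print(plan([.43,0,.28],123))"
```

```text
t1.87 p [ 0.3002 -0.2875  0.3314] rpy [-9.000e+01 -2.000e-02 -2.078e+01] F [ 1.11 -0.98  0.51] op 0.0854 q [-0.76  0.03 -0.01  1.53  0.    1.17]
slide [0.097 0.257 1.574] rot [ 1.000e-03 -3.195e+00  0.000e+00]
```

Request:
step_arm --deltas '[{"gripper": 1,"slide": [0.05,0.25,1],"delta_rot": [0,-1,0]},{"gripper": 1,"slide": [0.05,0.25,1],"delta_rot": [0,-1,0]},{"gripper": 1,"slide": [0.05,0.25,1],"delta_rot": [0,-1,0]},{"gripper": 1,"slide": [0.05,0.25,1],"delta_rot": [0,-1,0]},{"gripper": 1,"slide": [0.05,0.25,1],"delta_rot": [0,-1,0]},{"gripper": 1,"slide": [0.05,0.25,1],"delta_rot": [0,-1,0]},{"gripper": 1,"slide": [0.05,0.25,1],"delta_rot": [0,-1,0]}]'

```text
time_s: 2.45
tool_pos: [0.3811, -0.1035, 0.2808]
tool_rot: [-1.57, 0.001, 0.434]
force: [0.2, 0.2, 0.1]
opening: 0.0851
```

```bash
python3 -c "
from h import *
st(); print(plan([.43,0,.28],123))"
```

```text
t2.45 p [ 0.3811 -0.1035  0.2808] rpy [-8.996e+01  3.000e-02  2.485e+01] F [0.25 0.21 0.07] op 0.0851 q [-0.27  0.   -0.17  1.41  0.    0.87]
slide [0.439 0.004 0.367] rot [-1.000e-03 -2.181e+00  0.000e+00]
```

Request:
step_arm --deltas '[{"gripper": 1,"slide": [0.44,0,0.37],"delta_rot": [0,-1,0]},{"gripper": 1,"slide": [0.44,0,0.37],"delta_rot": [0,-1,0]},{"gripper": 1,"slide": [0.44,0,0.37],"delta_rot": [0,-1,0]},{"gripper": 1,"slide": [0.44,0,0.37],"delta_rot": [0,-1,0]},{"gripper": 1,"slide": [0.44,0,0.37],"delta_rot": [0,-1,0]},{"gripper": 1,"slide": [0.44,0,0.37],"delta_rot": [0,-1,0]},{"gripper": 1,"slide": [0.44,0,0.37],"delta_rot": [0,-1,0]}]'

```text
time_s: 3.03
tool_pos: [0.4308, -0.002, 0.2813]
tool_rot: [-1.571, -0.0, 1.214]
force: [0.7, 0.1, 1.2]
opening: 0.0851
```

Request:
step_arm --deltas '[{"gripper": 1,"slide": [0,0,0],"delta_rot": [0,-1,0]},{"gripper": 1,"slide": [0,0,0],"delta_rot": [0,-1,0]},{"gripper": 1,"slide": [0,0,0],"delta_rot": [0,-1,0]},{"gripper": 1,"slide": [0,0,0],"delta_rot": [0,-1,0]},{"gripper": 1,"slide": [0,0,0],"delta_rot": [0,-1,0]},{"gripper": 1,"slide": [0,0,0],"delta_rot": [0,-1,0]},{"gripper": 1,"slide": [0,0,0],"delta_rot": [0,-1,0]}]'

```text
time_s: 3.62
tool_pos: [0.4308, -0.0024, 0.2814]
tool_rot: [-1.571, -0.0, 1.999]
force: [0.3, -1.0, -0.3]
opening: 0.0851
```

```bash
python3 -c "
from h import *
st()
cv2.imwrite('pics/w1.png',read_camera('wrist'))
K,R,t=cal('wrist');np.savez('w1.npz',K=K,R=R,t=t); print(np.round(-R.T@t,3))
for q in ['case','pebble_mid','thumb_seat']:
  for r in cut_out(q,'wrist')[:3]: print(q,round(r['confidence'],2),r['rect'],r['mask'].sum())
"
```

```text
t3.62 p [ 0.4308 -0.0024  0.2814] rpy [-90.01  -0.   114.53] F [ 0.32 -0.98 -0.34] op 0.0851 q [-0.01  0.06 -0.1   1.41  0.   -0.43]
[ 0.371 -0.029  0.423]
case 0.84 [285.9, 185.1, 384.5, 292.3] 5329
pebble_mid 0.97 [155.6, 130.9, 193.4, 157.2] 771
pebble_mid 0.89 [112.8, 83.5, 139.0, 105.2] 396
pebble_mid 0.83 [103.7, 3.3, 139.5, 50.0] 1052
thumb_seat 0.94 [318.6, 182.8, 342.8, 229.9] 795
```

View pics/w1.png

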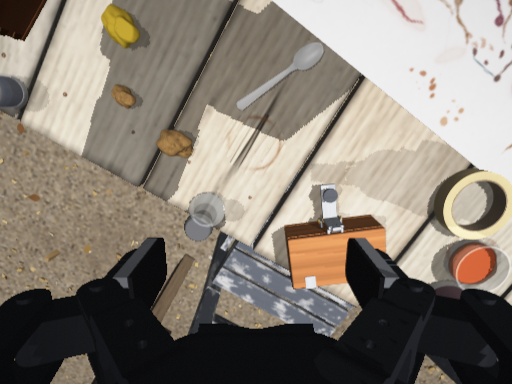

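```bash
python3 -c "
import cv2
a=cv2.imread('pics/w1.png')
cv2.imwrite('pics/w1a.png',cv2.resize(a[170:310,270:400],None,fx=4.2,fy=4.2,interpolation=cv2.INTER_CUBIC))
cv2.imwrite('pics/w1b.png',cv2.resize(a[70:240,90:250],None,fx=3.5,fy=3.5,interpolation=cv2.INTER_CUBIC))
"
```

```text
(no output)
```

View pics/w1a.png

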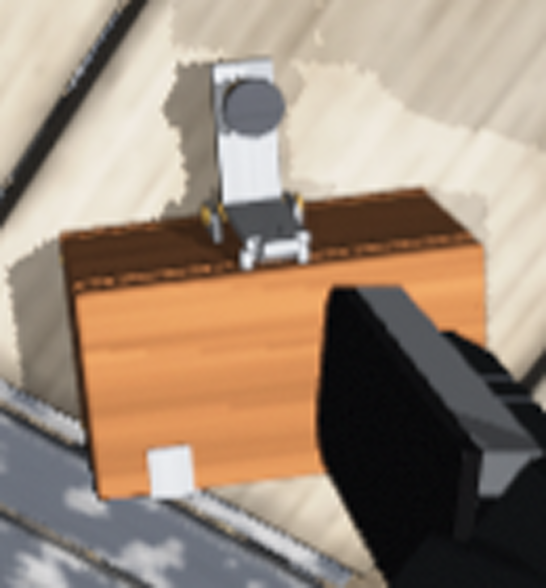

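View pics/w1b.png

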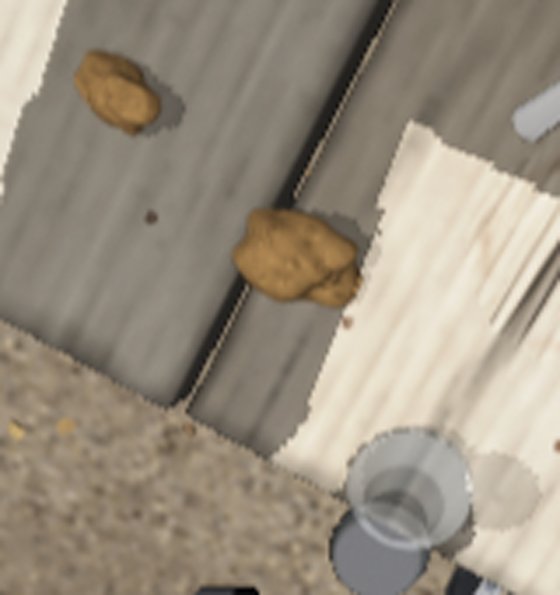

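```bash
cat > fit.py <<'E'
from h import *
from scipy.optimize import least_squares
f=np.load('w1.npz'); c=(f['K'],f['R'],f['t'])
obj=np.array([[-38,-65,54],[-38,65,54],[38,-65,54],[-38,-65,0],[-38,65,0]])/1e3
px=np.array([[78,291],[483,243],[100,498],[62,236],[422,190]])/4.2+[270,170]
def tf(q,o):
    cc,s=np.cos(q[2]),np.sin(q[2]); return np.c_[cc*o[:,0]-s*o[:,1]+q[0],s*o[:,0]+cc*o[:,1]+q[1],o[:,2]]
r=least_squares(lambda q:(proj('',tf(q,obj),c)-px).ravel(),[.5,.146,.57])
print(r.x[:2],np.degrees(r.x[2]),np.round(r.fun,1))
q=r.x
padpx=np.array([[252,107]])/4.2+[270,170]
for h in range(28,46,2): print(h,np.round(proj('',tf(q,np.array([[-.086,0,h/1e3]])),c)-padpx,2))
a=cv2.imread('pics/w1.png')
rs=[x for x in cut_out('pebble_mid','wrist')][:1]
m=rs[0]['mask'].astype(np.uint8); print(rs[0]['rect'])
cn=max(cv2.findContours(m,0,2)[0],key=cv2.contourArea).reshape(-1,2)
P=np.array([onz('',p,.013,c)[:2] for p in cn.astype(float)])
b=cv2.minAreaRect((P*1e3).astype(np.float32)); print('rect',b)
Pc=P-P.mean(0); print('mean',P.mean(0))
for a in range(0,180,10):
    d=np.array([np.cos(np.radians(a)),np.sin(np.radians(a))]); e=P@d; print(a,round(np.ptp(e)*1e3,1),end='; ')
E
python3 fit.py
```

```text
[0.50267696 0.15336026] 31.73901965656721 [-0.7  0.6  1.2  0.3 -0.5  1.2 -0.6 -1.2  0.5 -0.8]
28 [[-0.25 -1.35]]
30 [[ 0.1  -0.95]]
32 [[ 0.45 -0.55]]
34 [[ 0.81 -0.15]]
36 [[1.17 0.26]]
38 [[1.53 0.67]]
40 [[1.9  1.08]]
42 [[2.27 1.5 ]]
44 [[2.65 1.92]]
[155.6, 130.9, 193.4, 157.2]
rect ((455.2538146972656, -111.0977783203125), (35.61145782470703, 48.912261962890625), 19.546720504760742)
mean [ 0.45554947 -0.11040908]
0 36.5; 10 36.2; 20 35.7; 30 39.1; 40 43.1; 50 45.8; 60 48.1; 70 49.1; 80 48.8; 90 48.8; 100 49.6; 110 48.9; 120 47.5; 130 45.3; 140 43.2; 150 41.5; 160 39.2; 170 37.1;
```

```bash
python3 -c "
from h import *
st(); 
K,R,t=cal('wrist'); p,_=pose(); print(proj('wrist',[p,p-[0,0,.1]]))
print(plan([.40,.085,.17],121.7))"
```

```text
t3.87 p [ 0.4308 -0.0025  0.2813] rpy [-9.0000e+01 -1.0000e-02  1.1401e+02] F [-0.81 -0.67 -0.42] op 0.0858 q [-0.01  0.06 -0.1   1.41  0.   -0.42]
[[255.4723746  243.31659071]
 [255.55207397 192.1594841 ]]
slide [ 0.462  0.557 -0.037] rot [ 0.    -0.171  0.   ]
```

Request:
step_arm --deltas '[{"gripper": 0,"slide": [0.46,0.56,-0.04],"delta_rot": [0,-0.17,0]},{"gripper": 0,"slide": [0.46,0.56,-0.04],"delta_rot": [0,-0.17,0]},{"gripper": 0,"slide": [0.46,0.56,-0.04],"delta_rot": [0,-0.17,0]},{"gripper": 0,"slide": [0.46,0.56,-0.04],"delta_rot": [0,-0.17,0]},{"gripper": 0,"slide": [0.46,0.56,-0.04],"delta_rot": [0,-0.17,0]},{"gripper": 0,"slide": [0.46,0.56,-0.04],"delta_rot": [0,-0.17,0]},{"gripper": 0,"slide": [0.46,0.56,-0.04],"delta_rot": [0,-0.17,0]}]'

```text
time_s: 4.45
tool_pos: [0.4014, 0.0846, 0.1703]
tool_rot: [-1.572, 0.001, 2.125]
force: [-0.8, -0.7, 0.5]
opening: 0.0008
```

```bash
python3 -c "
from h import *
st()
K,R,t=cal('wrist');np.savez('w2.npz',K=K,R=R,t=t)
im=read_camera('wrist');cv2.imwrite('pics/w2.png',im)
p,_=pose(); print(proj('',[p,p-[0,0,.13]],(K,R,t)))
for r in cut_out('thumb_seat','wrist')[:3]: print(round(r['confidence'],2),r['rect'],r['mask'].sum())
st()
"
```

```text
t4.45 p [0.4014 0.0846 0.1703] rpy [-9.0080e+01  4.0000e-02  1.2174e+02] F [-0.84 -0.74  0.53] op 0.0008 q [ 0.21  0.07 -0.38  1.12 -0.   -0.35]
[[255.03172177 243.88753099]
 [255.41143675 183.81040466]]
0.7 [249.6, 202.3, 271.5, 228.6] 516
t4.55 p [0.4017 0.0844 0.1706] rpy [-9.0120e+01  5.0000e-02  1.2169e+02] F [ 0.56 -0.26 -0.19] op 0.0001 q [ 0.21  0.07 -0.38  1.12 -0.   -0.35]
```

View pics/w2.png

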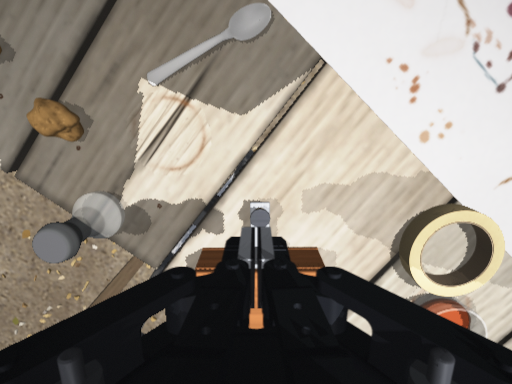

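```bash
python3 -c "
from h import *
a=cv2.imread('pics/w2.png')
cv2.imwrite('pics/w2a.png',cv2.resize(a[190:290,180:340],None,fx=5,fy=5,interpolation=cv2.INTER_CUBIC))
f=np.load('w2.npz');c=(f['K'],f['R'],f['t'])
for h in (.031,.036,.041): print(h,onz('',(260,215),h,c))
"
```

```text
0.031 [0.42837948 0.10623233 0.031     ]
0.036 [0.42690027 0.105234   0.036     ]
0.041 [0.42542107 0.10423567 0.041     ]
```

View pics/w2a.png

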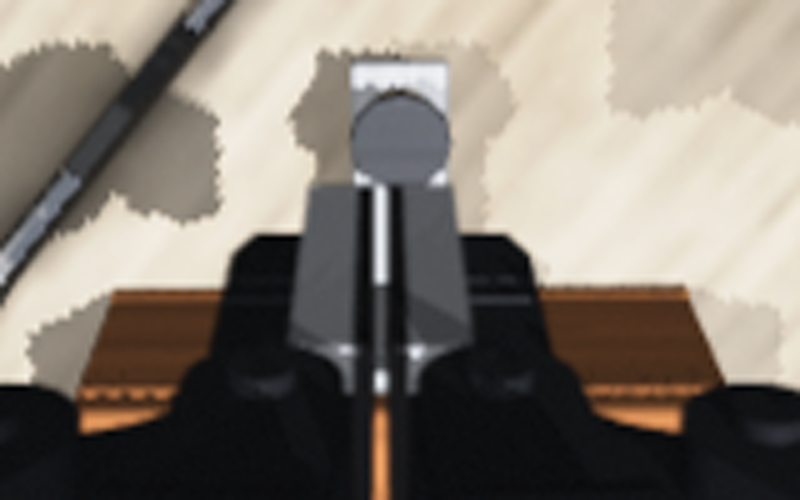

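```bash
python3 -c "
from h import *
f=np.load('w2.npz');c=(f['K'],f['R'],f['t'])
A=onz('',(202,247.6),0,c);B=onz('',(318,247.6),0,c);d=B-A;print(A,B,np.linalg.norm(d),np.degrees(np.arctan2(d[1],d[0]))-90)
y=np.radians(31.7);ex=np.array([np.cos(y),np.sin(y),0]);ey=np.array([-np.sin(y),np.cos(y),0]);m=(A+B)/2
print('centre',m+.038*ex,'seat from it',m-.048*ex)
for h in (.031,.036,.041):
  P=onz('',(260,218),h,c); print(h,P,'rel front',(P-m)@ex,(P-m)@ey)
C=m+.038*ex-.086*ex; C[2]=.052
print(plan(C,121.7), C)
"
```

```text
[0.50531426 0.07713674 0.        ] [4.36230070e-01 1.89027179e-01 5.55111512e-17] 0.13149940899535487 31.692307308221245
centre [5.03102987e-01 1.53049884e-01 2.77555756e-17] seat from it [4.29933232e-01 1.07859322e-01 2.77555756e-17]
0.031 [0.43105688 0.10789827 0.031     ] rel front -0.04702352636886984 -0.000557307444014767
0.036 [0.42953005 0.1068703  0.036     ] rel front -0.0488627319378479 -0.0006296064904111301
0.041 [0.42800322 0.10584234 0.041     ] rel front -0.05070193750682592 -0.0007019055368075327
slide [ 0.026  0.593 -0.18 ] rot [ 0.003 -0.    -0.001] [0.42993323 0.10785932 0.052     ]
```

Request:
step_arm --deltas '[{"gripper": 0,"slide": [0.026,0.3,-0.18],"delta_rot": [0,0,0]},{"gripper": 0,"slide": [0.026,0.3,-0.18],"delta_rot": [0,0,0]},{"gripper": 0,"slide": [0.026,0.5,-0.18],"delta_rot": [0,0,0]},{"gripper": 0,"slide": [0.026,0.6,-0.18],"delta_rot": [0,0,0]},{"gripper": 0,"slide": [0.026,0.62,-0.18],"delta_rot": [0,0,0]},{"gripper": 0,"slide": [0.026,0.62,-0.18],"delta_rot": [0,0,0]}]'

```text
time_s: 5.05
tool_pos: [0.4283, 0.1075, 0.045]
tool_rot: [-1.569, -0.001, 2.124]
force: [0.3, 0.2, 0.9]
opening: -0.0001
```

```bash
python3 -c "
from h import *
st();print(plan([.43,.1077,.046],121.7))
im=read_camera('wrist');cv2.imwrite('pics/w3.png',cv2.resize(im[150:330,130:390],None,fx=3,fy=3))
im=read_camera('side');cv2.imwrite('pics/sd3.png',cv2.resize(im[120:220,210:340],None,fx=6,fy=6,interpolation=cv2.INTER_CUBIC))
"
```

```text
t5.05 p [0.4283 0.1075 0.045 ] rpy [-8.9910e+01 -3.0000e-02  1.2169e+02] F [0.32 0.23 0.88] op -0.0001 q [ 0.25  0.25 -0.52  0.8   0.   -0.31]
slide [-0.004 -0.005 -0.008] rot [-0.002 -0.     0.001]
```

View pics/w3.png

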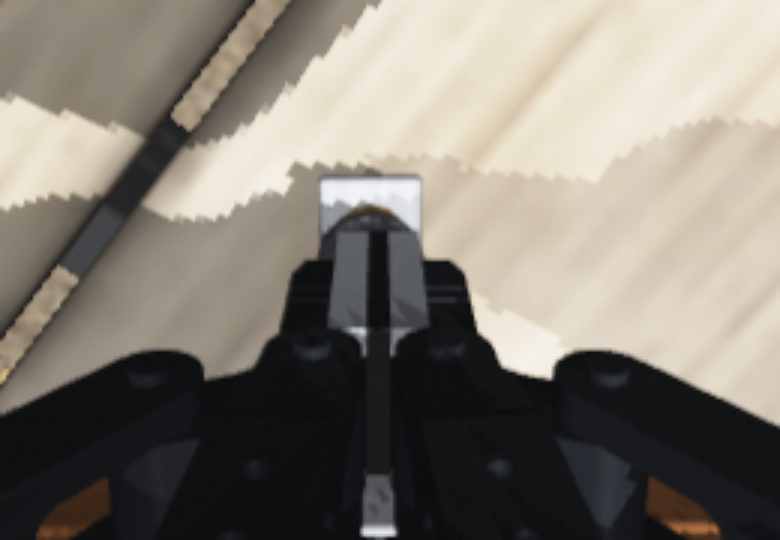

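View pics/sd3.png

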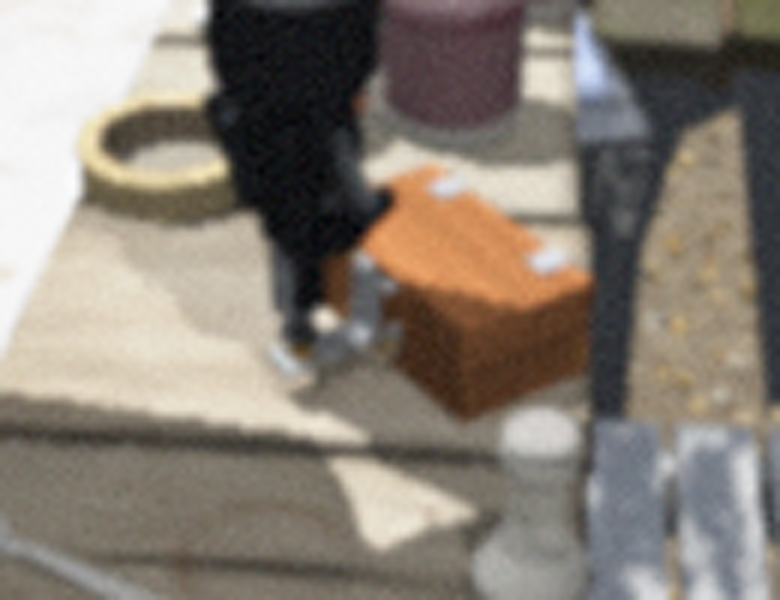

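Request:
step_arm --deltas '[{"gripper": 0,"slide": [0,0.01,0],"delta_rot": [0,0,0]},{"gripper": 0,"slide": [0,0.02,0],"delta_rot": [0,0,0]},{"gripper": 0,"slide": [0,0.03,0],"delta_rot": [0,0,0]}]'

```text
time_s: 5.4
tool_pos: [0.4292, 0.1083, 0.0403]
tool_rot: [-1.573, 0.001, 2.125]
force: [0.1, 0.6, 0.0]
opening: 0.0
```

Request:
step_arm --deltas '[{"gripper": 0,"slide": [0,0.01,0],"delta_rot": [0,0,0]},{"gripper": 0,"slide": [0,0.015,0],"delta_rot": [0,0,0]}]'

```text
time_s: 5.57
tool_pos: [0.4284, 0.1081, 0.0364]
tool_rot: [-1.571, 0.0, 2.125]
force: [-1.4, -1.4, 3.8]
opening: -0.0
```

Request:
step_arm --deltas '[{"gripper": 0,"slide": [0,0.01,0],"delta_rot": [0,0,0]},{"gripper": 0,"slide": [0,0.015,0],"delta_rot": [0,0,0]}]'

```text
time_s: 5.73
tool_pos: [0.4275, 0.1076, 0.0331]
tool_rot: [-1.569, 0.0, 2.125]
force: [-4.2, -4.0, 6.4]
opening: 0.0002
```

```bash
python3 -c "
from h import *
im=read_camera('side');cv2.imwrite('pics/sd4.png',cv2.resize(im[90:220,210:340],None,fx=4.5,fy=4.5,interpolation=cv2.INTER_CUBIC))
st()
"
```

```text
t5.78 p [0.4274 0.1076 0.033 ] rpy [-8.9880e+01  1.0000e-02  1.2175e+02] F [-2.95 -2.8   6.98] op -0.0005 q [ 0.25  0.26 -0.54  0.77 -0.   -0.31]
```

View pics/sd4.png

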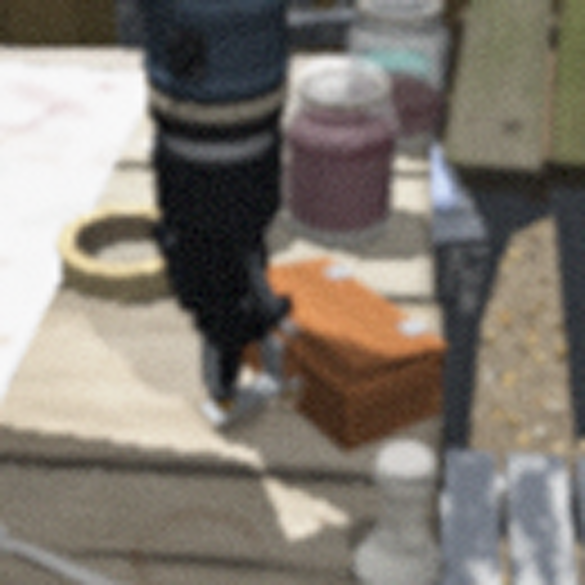

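Request:
step_arm --deltas '[{"gripper": 0,"slide": [0,0.005,0.005],"delta_rot": [0,0,0]}]'

```text
time_s: 5.87
tool_pos: [0.4271, 0.1074, 0.0323]
tool_rot: [-1.57, 0.0, 2.125]
force: [-2.1, -2.3, 6.1]
opening: 0.0002
```

Request:
step_arm --deltas '[{"gripper": 0,"slide": [0,0.005,0.005],"delta_rot": [0,0,0]}]'

```text
time_s: 5.95
tool_pos: [0.4268, 0.1071, 0.0315]
tool_rot: [-1.571, 0.0, 2.125]
force: [-2.2, -0.7, 5.6]
opening: -0.0001
```

```bash
python3 -c "
from h import *
im=read_camera('side');cv2.imwrite('pics/sd5.png',cv2.resize(im[90:220,210:340],None,fx=4.5,fy=4.5,interpolation=cv2.INTER_CUBIC))
st()
"
```

```text
t6.00 p [0.4268 0.1071 0.0314] rpy [-90.03   0.   121.76] F [-0.96 -1.8   5.75] op -0.0003 q [ 0.25  0.26 -0.55  0.76  0.   -0.31]
```

View pics/sd5.png

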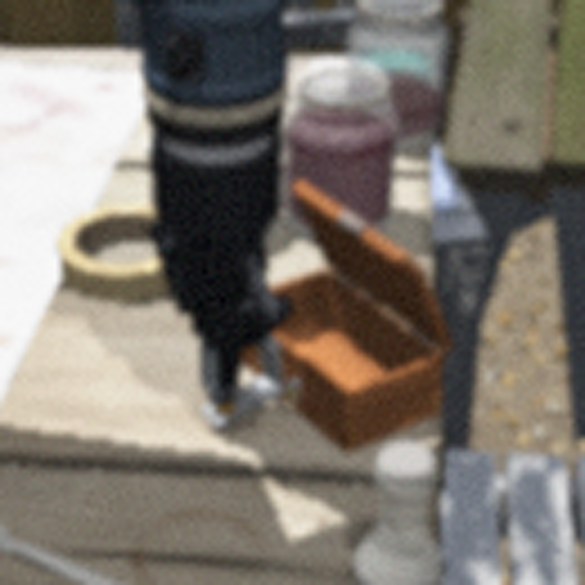

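Request:
step_arm --deltas '[{"gripper": 0,"slide": [0,-0.2,0],"delta_rot": [0,0,0]},{"gripper": 0,"slide": [0,-0.4,0],"delta_rot": [0,0,0]},{"gripper": 0,"slide": [0,-0.5,0],"delta_rot": [0,-0.15,0]},{"gripper": 0.5,"slide": [-1,-0.5,0.45],"delta_rot": [0,-1,0]},{"gripper": 1,"slide": [-1,-0.5,0.45],"delta_rot": [0,-1,0]},{"gripper": 1,"slide": [-1,-0.5,0.45],"delta_rot": [0,-1,0]},{"gripper": 1,"slide": [-1,-0.5,0.45],"delta_rot": [0,-1,0]},{"gripper": 1,"slide": [-1,-0.5,0.45],"delta_rot": [0,-1,0]}]'

```text
time_s: 6.67
tool_pos: [0.4505, -0.0675, 0.1314]
tool_rot: [-1.571, 0.001, 2.773]
force: [0.7, 0.7, 0.1]
opening: 0.0607
```

```bash
python3 -c "
from h import *
st();print(plan([.4552,-.112,.10],198))
"
```

```text
t6.67 p [ 0.4505 -0.0675  0.1314] rpy [-9.003e+01  4.000e-02  1.589e+02] F [0.72 0.75 0.06] op 0.0607 q [-0.15  0.18 -0.36  1.03  0.   -1.35]
slide [-0.102  0.157  0.199] rot [ 0.    -0.869 -0.001]
```

Request:
step_arm --deltas '[{"gripper": 0.9,"slide": [-0.1,0.1,0.2],"delta_rot": [0,-0.87,0]},{"gripper": 0.9,"slide": [-0.1,0.1,0.2],"delta_rot": [0,-0.87,0]},{"gripper": 0.9,"slide": [-0.1,0.1,0.2],"delta_rot": [0,-0.87,0]},{"gripper": 0.9,"slide": [-0.1,0.1,0.2],"delta_rot": [0,-0.87,0]},{"gripper": 0.9,"slide": [-0.1,0.1,0.2],"delta_rot": [0,-0.87,0]},{"gripper": 0.9,"slide": [-0.1,0.1,0.2],"delta_rot": [0,-0.87,0]},{"gripper": 0.9,"slide": [-0.1,0.1,0.2],"delta_rot": [0,-0.87,0]}]'

```text
time_s: 7.25
tool_pos: [0.4544, -0.1106, 0.1111]
tool_rot: [-1.571, 0.0, -2.829]
force: [0.0, -1.0, 0.1]
opening: 0.0768
```

```bash
python3 -c "
from h import *
st();c=cal('wrist');im=read_camera('wrist');cv2.imwrite('pics/w6.png',im)
print(proj('',[[.4552,-.112,.013],[.4552,-.112,.0]],c))
r=cut_out('pebble_mid','wrist')[0];print(r['confidence'],r['rect'])
cn=max(cv2.findContours(r['mask'].astype(np.uint8),0,2)[0],key=cv2.contourArea).reshape(-1,2)
P=np.array([onz('',p,.013,c)[:2] for p in cn.astype(float)])
print(cv2.minAreaRect((P*1e3).astype(np.float32)))
im=read_camera('side');cv2.imwrite('pics/sd6.png',cv2.resize(im[90:270,210:340],None,fx=3.3,fy=3.3,interpolation=cv2.INTER_CUBIC))
st()
"
```

```text
t7.25 p [ 0.4544 -0.1106  0.1111] rpy [-9.0020e+01  1.0000e-02 -1.6211e+02] F [ 0.03 -1.    0.09] op 0.0768 q [-0.24  0.22 -0.37  0.99  0.   -2.12]
[[255.79293022 191.16020041]
 [255.7781662  187.27053743]]
0.91 [234.6, 160.5, 277.6, 217.9]
((455.5210266113281, -112.3257064819336), (33.95241165161133, 47.843631744384766), 16.793193817138672)
t7.40 p [ 0.4543 -0.1105  0.1112] rpy [ -90.01    0.   -162.43] F [-0.2  -0.66 -0.65] op 0.0769 q [-0.24  0.22 -0.37  0.99  0.   -2.12]
```

View pics/w6.png

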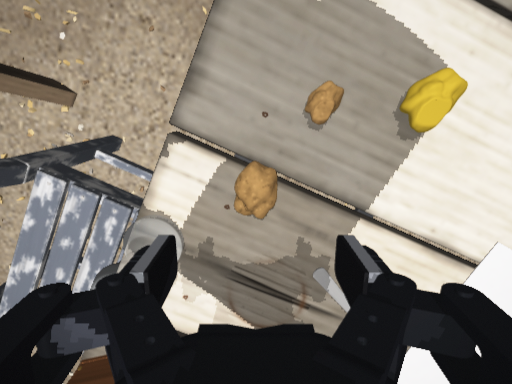

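View pics/sd6.png

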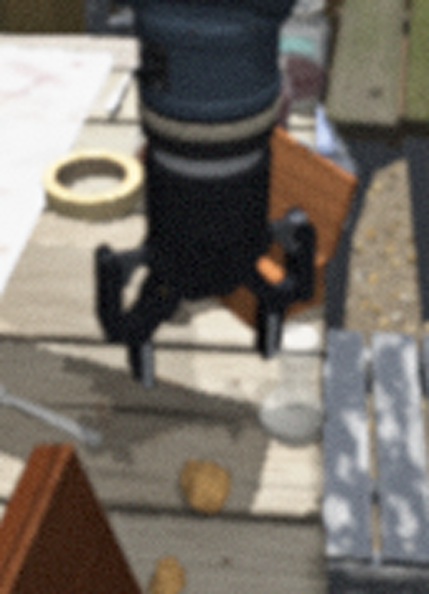

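Request:
step_arm --deltas '[{"gripper": 0.9,"slide": [0,0.2,0.01],"delta_rot": [0,0,0]},{"gripper": 0.9,"slide": [0,0.4,0.01],"delta_rot": [0,0,0]},{"gripper": 0.9,"slide": [0,0.5,0.01],"delta_rot": [0,0,0]},{"gripper": 0.9,"slide": [0,0.53,0.01],"delta_rot": [0,0,0]},{"gripper": 0.9,"slide": [0,0.53,0.01],"delta_rot": [0,0,0]},{"gripper": 0.4,"slide": [0,0.53,0.01],"delta_rot": [0,0,0]}]'

```text
time_s: 7.9
tool_pos: [0.4554, -0.1126, 0.006]
tool_rot: [-1.571, 0.0, -2.833]
force: [0.6, -0.1, 0.5]
opening: 0.0665
```

Request:
step_arm --deltas '[{"gripper": 0,"slide": [0,0,0],"delta_rot": [0,0,0]},{"gripper": 0,"slide": [0,0,0],"delta_rot": [0,0,0]},{"gripper": 0,"slide": [0,0,0],"delta_rot": [0,0,0]},{"gripper": 0,"slide": [0,0,0],"delta_rot": [0,0,0]},{"gripper": 0,"slide": [0,0,0],"delta_rot": [0,0,0]}]'

```text
time_s: 8.32
tool_pos: [0.456, -0.1128, 0.0071]
tool_rot: [-1.569, 0.003, -2.833]
force: [-1.3, 0.7, 11.1]
opening: 0.0328
```

```bash
python3 -c "
from h import *
st();im=read_camera('wrist');cv2.imwrite('pics/w7.png',im)
"
```

```text
t8.32 p [ 0.456  -0.1128  0.0071] rpy [-8.9910e+01  1.5000e-01 -1.6229e+02] F [-1.33  0.74 11.09] op 0.0328 q [-0.24  0.34 -0.52  0.71  0.   -2.12]
```

View pics/w7.png

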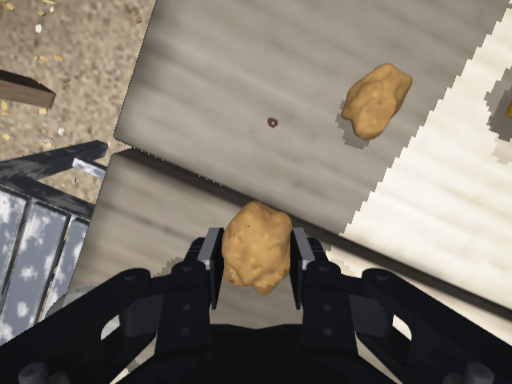

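Request:
step_arm --deltas '[{"gripper": 0,"slide": [0,-0.1,0],"delta_rot": [0,0,0]},{"gripper": 0,"slide": [0,-0.3,0],"delta_rot": [0,0,0]},{"gripper": 0,"slide": [0,-0.5,0],"delta_rot": [0,0,0]},{"gripper": 0,"slide": [0,-0.66,0],"delta_rot": [0,0,0]},{"gripper": 0,"slide": [-0.3,-0.66,-0.5],"delta_rot": [0,1,0]},{"gripper": 0,"slide": [-0.3,-0.66,-0.5],"delta_rot": [0,1,0]},{"gripper": 0,"slide": [-0.3,-0.66,-0.5],"delta_rot": [0,1,0]},{"gripper": 0,"slide": [-0.3,-0.66,-0.5],"delta_rot": [0,1,0]}]'

```text
time_s: 9.03
tool_pos: [0.4828, 0.0045, 0.1386]
tool_rot: [-1.573, 0.003, 2.999]
force: [0.4, -0.3, -1.6]
opening: 0.0328
```

```bash
python3 -c "
from h import *
st();print(plan([.49,.140,.135],121.7))
im=read_camera('wrist');cv2.imwrite('pics/w8.png',im)
"
```

```text
t9.03 p [0.4828 0.0045 0.1386] rpy [-9.0110e+01  1.5000e-01  1.7184e+02] F [ 0.43 -0.32 -1.58] op 0.0328 q [ 0.01  0.22 -0.29  1.06  0.   -1.42]
slide [ 0.061  0.019 -0.676] rot [ 0.004  1.114 -0.002]
```

View pics/w8.png

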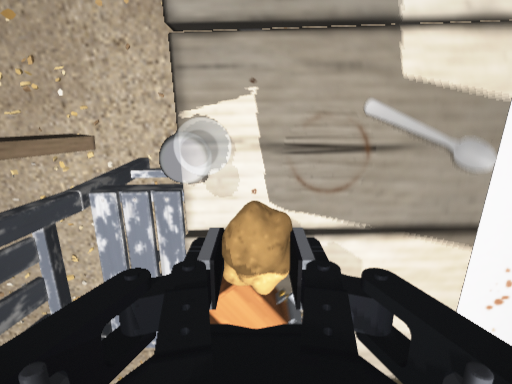

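Pebble held firmly (opening 33 mm). Going over the case.

Request:
step_arm --deltas '[{"gripper": 0,"slide": [0.06,0.02,-0.67],"delta_rot": [0,1,0]},{"gripper": 0,"slide": [0.06,0.02,-0.67],"delta_rot": [0,1,0]},{"gripper": 0,"slide": [0.06,0.02,-0.67],"delta_rot": [0,1,0]},{"gripper": 0,"slide": [0.06,0.02,-0.67],"delta_rot": [0,1,0]},{"gripper": 0,"slide": [0.06,0.02,-0.67],"delta_rot": [0,1,0]},{"gripper": 0,"slide": [0.06,0.02,-0.67],"delta_rot": [0,1,0]},{"gripper": 0,"slide": [0.06,0.02,-0.67],"delta_rot": [0,1,0]}]'

```text
time_s: 9.67
tool_pos: [0.4882, 0.1357, 0.1339]
tool_rot: [-1.571, 0.0, 2.213]
force: [-0.3, -0.3, -0.9]
opening: 0.0324
```

```bash
python3 -c "
from h import *
st();print(plan([.4995,.151,.08],121.7))
im=read_camera('wrist');cv2.imwrite('pics/w9.png',im)
im=read_camera('side');cv2.imwrite('pics/sd9.png',cv2.resize(im[70:220,210:340],None,fx=4,fy=4,interpolation=cv2.INTER_CUBIC))
"
```

```text
t9.67 p [0.4882 0.1357 0.1339] rpy [-9.0030e+01  2.0000e-02  1.2682e+02] F [-0.26 -0.3  -0.95] op 0.0324 q [ 0.27  0.26 -0.24  1.07 -0.   -0.37]
slide [ 0.028  0.269 -0.091] rot [ 0.001  0.114 -0.   ]
```

View pics/w9.png

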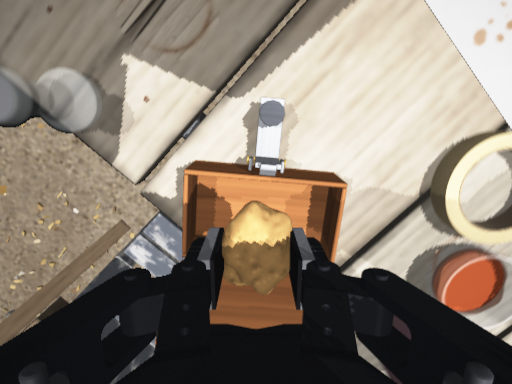

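View pics/sd9.png

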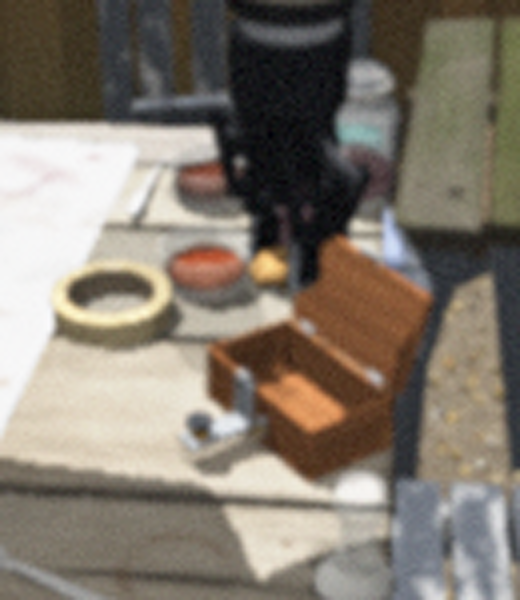

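Request:
step_arm --deltas '[{"gripper": 0,"slide": [0.03,0.05,-0.09],"delta_rot": [0,0.11,0]},{"gripper": 0,"slide": [0.03,0.15,-0.09],"delta_rot": [0,0.11,0]},{"gripper": 0,"slide": [0.03,0.27,-0.09],"delta_rot": [0,0.11,0]},{"gripper": 0,"slide": [0.03,0.27,-0.09],"delta_rot": [0,0.11,0]}]'

```text
time_s: 10.1
tool_pos: [0.4969, 0.15, 0.0763]
tool_rot: [-1.566, -0.001, 2.134]
force: [-1.1, -0.8, -1.4]
opening: 0.0325
```

```bash
python3 -c "
from h import *
st();print(plan([.4995,.151,.016],121.7))
im=read_camera('wrist');cv2.imwrite('pics/w10.png',im)
"
```

```text
t10.10 p [0.4969 0.15   0.0763] rpy [-8.972e+01 -8.000e-02  1.223e+02] F [-1.07 -0.78 -1.41] op 0.0325 q [ 0.29  0.33 -0.3   0.94 -0.   -0.27]
slide [-0.003  0.301 -0.015] rot [-0.006  0.013  0.002]
```

View pics/w10.png

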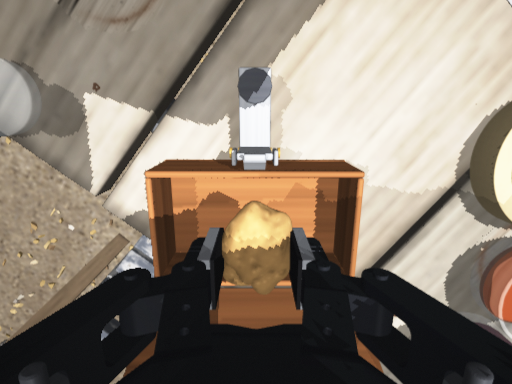

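Request:
step_arm --deltas '[{"gripper": 0,"slide": [0,0.12,-0.01],"delta_rot": [0,0.01,0]},{"gripper": 0,"slide": [0,0.22,-0.01],"delta_rot": [0,0.01,0]},{"gripper": 0,"slide": [0,0.26,-0.01],"delta_rot": [0,0.01,0]},{"gripper": 0,"slide": [0,0.29,-0.01],"delta_rot": [0,0.01,0]},{"gripper": 0,"slide": [0,0.305,-0.01],"delta_rot": [0,0.01,0]},{"gripper": 0,"slide": [0,0.305,-0.01],"delta_rot": [0,0.01,0]}]'

```text
time_s: 10.65
tool_pos: [0.501, 0.152, 0.0189]
tool_rot: [-1.571, 0.0, 2.123]
force: [-0.3, 0.5, -1.1]
opening: 0.0324
```

Request:
step_arm --deltas '[{"gripper": 0,"slide": [0,0.007,0],"delta_rot": [0,0,0]},{"gripper": 0.45,"slide": [0,0.007,0],"delta_rot": [0,0,0]},{"gripper": 0.7,"slide": [0,0.007,0],"delta_rot": [0,0,0]},{"gripper": 0.7,"slide": [0,0.007,0],"delta_rot": [0,0,0]},{"gripper": 0.7,"slide": [0,0.007,0],"delta_rot": [0,0,0]}]'

```text
time_s: 11.07
tool_pos: [0.5009, 0.1522, 0.0173]
tool_rot: [-1.571, 0.0, 2.123]
force: [-0.0, -0.7, 0.9]
opening: 0.0596
```

Request:
step_arm --deltas '[{"gripper": 0.7,"slide": [0,-0.1,0],"delta_rot": [0,0,0]},{"gripper": 0.7,"slide": [0,-0.3,0],"delta_rot": [0,0,0]},{"gripper": 0.7,"slide": [0,-0.5,0],"delta_rot": [0,0,0]},{"gripper": 0.3,"slide": [0,-0.7,0],"delta_rot": [0,0,0]},{"gripper": 0,"slide": [0,-0.9,0],"delta_rot": [0,0,0]},{"gripper": 0,"slide": [0,-0.9,0],"delta_rot": [0,0,0]}]'

```text
time_s: 11.57
tool_pos: [0.5037, 0.153, 0.2047]
tool_rot: [-1.582, 0.003, 2.123]
force: [1.2, -0.4, 0.7]
opening: 0.0238
```

```bash
python3 -c "
from h import *
st()
im=read_camera('wrist');cv2.imwrite('pics/w11.png',im)
im=read_camera('side');cv2.imwrite('pics/sd11.png',cv2.resize(im[70:220,210:340],None,fx=4,fy=4,interpolation=cv2.INTER_CUBIC))
y=np.radians(31.7);ex=np.array([np.cos(y),np.sin(y),0]);c=np.array([.503,.153,0])
print(plan(c+ex*.095+[0,0,.21],121.7))
"
```

```text
t11.57 p [0.5037 0.153  0.2047] rpy [-90.62   0.16 121.64] F [ 1.25 -0.35  0.72] op 0.0238 q [ 0.29  0.24 -0.08  1.24  0.   -0.26]
slide [-0.    -0.054 -0.482] rot [ 0.005 -0.001 -0.001]
```

View pics/w11.png

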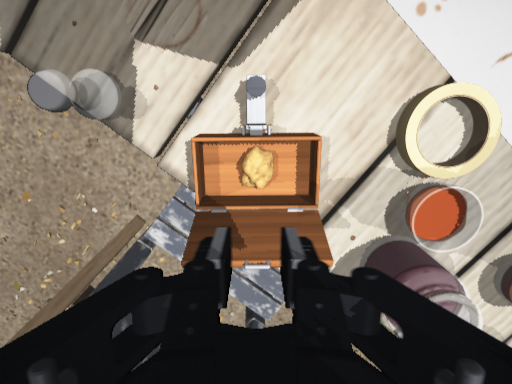

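View pics/sd11.png

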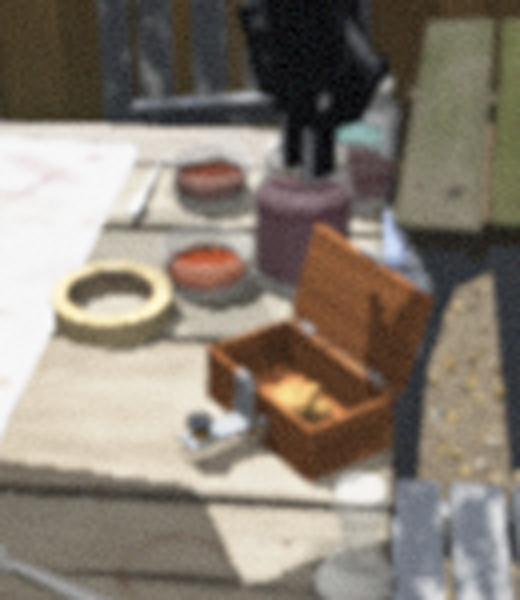

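Request:
step_arm --deltas '[{"gripper": 0,"slide": [0,-0.05,-0.25],"delta_rot": [0,0,0]},{"gripper": 0,"slide": [0,-0.05,-0.49],"delta_rot": [0,0,0]},{"gripper": 0,"slide": [0,-0.05,-0.49],"delta_rot": [0,0,0]},{"gripper": 0,"slide": [0,0.1,-0.49],"delta_rot": [0,0,0]},{"gripper": 0,"slide": [0,0.3,-0.49],"delta_rot": [0,0,0]},{"gripper": 0,"slide": [0,0.48,-0.49],"delta_rot": [0,0,0]},{"gripper": 0,"slide": [0,0.48,-0.49],"delta_rot": [0,0,0]}]'

```text
time_s: 12.25
tool_pos: [0.5791, 0.2018, 0.0925]
tool_rot: [-1.558, -0.003, 2.123]
force: [-1.5, -0.4, -1.2]
opening: -0.0
```

```bash
cat > lid.py <<'E'
from h import *
import sys
st()
y=np.radians(31.7);ex=np.array([np.cos(y),np.sin(y),0]);ey=np.array([-np.sin(y),np.cos(y),0]);c=np.array([.503,.153,0])
p,R=pose(); print('case frame mm',np.round([(p-c)@ex*1e3,(p-c)@ey*1e3,p[2]*1e3],1))
r=float(sys.argv[1])
for th in map(float,sys.argv[2:]):
    a=np.radians(th)
    x=38-r*np.cos(a)+8*np.sin(a)+11; z=46+r*np.sin(a)+8*np.cos(a)
    print(th,'x %.1f z %.1f'%(x,z),plan(c+ex*x/1e3+[0,0,z/1e3]))
print(plan(c+ex*.095+[0,0,.105],121.7))
E
python3 lid.py 66 100 95 90 80 70 60 50 40 30 20 10
python3 -c "
from h import *
im=read_camera('side');cv2.imwrite('pics/sd12.png',cv2.resize(im[70:220,210:340],None,fx=4,fy=4,interpolation=cv2.INTER_CUBIC))
im=read_camera('wrist');cv2.imwrite('pics/w12.png',im)"
```

```text
t12.25 p [0.5791 0.2018 0.0925] rpy [-89.24  -0.17 121.64] F [-1.52 -0.4  -1.18] op -0.0 q [ 0.34  0.47 -0.03  1.09  0.   -0.22]
case frame mm [90.4  1.5 92.5]
100.0 x 68.3 z 109.6 slide [-0.007 -0.084  0.111]
95.0 x 62.7 z 111.1 slide [-0.007 -0.091  0.139]
90.0 x 57.0 z 112.0 slide [-0.007 -0.095  0.168]
80.0 x 45.4 z 112.4 slide [-0.008 -0.096  0.226]
70.0 x 33.9 z 110.8 slide [-0.008 -0.088  0.283]
60.0 x 22.9 z 107.2 slide [-0.008 -0.069  0.338]
50.0 x 12.7 z 101.7 slide [-0.008 -0.041  0.389]
40.0 x 3.6 z 94.6 slide [-0.008 -0.005  0.434]
30.0 x -4.2 z 85.9 slide [-0.008  0.039  0.472]
20.0 x -10.3 z 76.1 slide [-0.008  0.089  0.502]
10.0 x -14.6 z 65.3 slide [-0.009  0.143  0.523]
slide [-0.007 -0.063 -0.022] rot [-0.017 -0.001  0.004]
```

View pics/sd12.png

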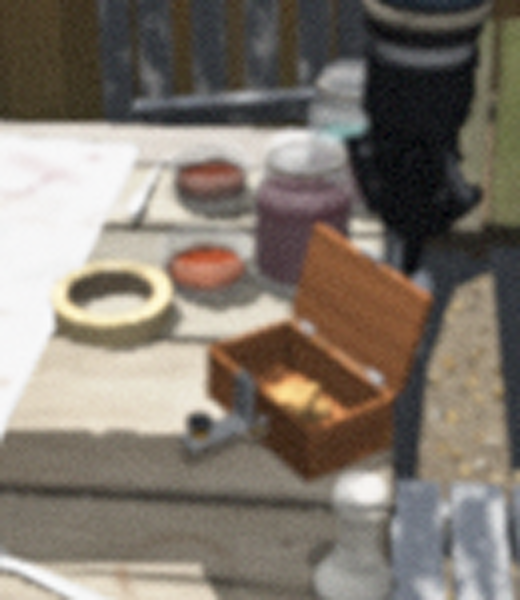

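View pics/w12.png

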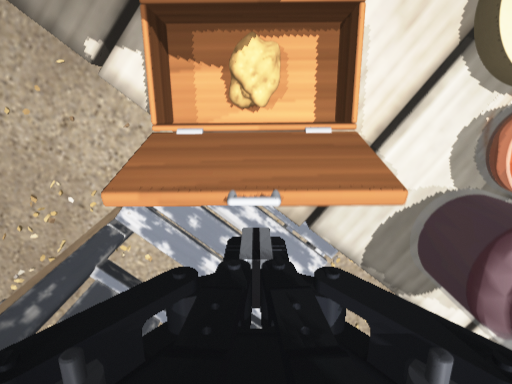

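Request:
step_arm --deltas '[{"gripper": 0,"slide": [0,-0.075,0],"delta_rot": [0,0,0]},{"gripper": 0,"slide": [0,-0.08,0.05],"delta_rot": [0,0,0]},{"gripper": 0,"slide": [0,-0.085,0.09],"delta_rot": [0,0,0]},{"gripper": 0,"slide": [0,-0.088,0.12],"delta_rot": [0,0,0]}]'

```text
time_s: 12.68
tool_pos: [0.5634, 0.1905, 0.1201]
tool_rot: [-1.573, 0.0, 2.123]
force: [0.3, 1.0, 0.4]
opening: -0.0004
```

```bash
python3 lid.py 66 95 90 85 80 75 70 65 60 55 50
```

```text
t12.68 p [0.5634 0.1905 0.1201] rpy [-9.0130e+01  3.0000e-02  1.2162e+02] F [0.32 1.02 0.41] op -0.0004 q [ 0.33  0.41 -0.05  1.11  0.   -0.23]
case frame mm [ 71.1   0.2 120.1]
95.0 x 62.7 z 111.1 slide [-0.001  0.045  0.042]
90.0 x 57.0 z 112.0 slide [-0.001  0.041  0.071]
85.0 x 51.2 z 112.4 slide [-0.001  0.038  0.1  ]
80.0 x 45.4 z 112.4 slide [-0.001  0.038  0.129]
75.0 x 39.6 z 111.8 slide [-0.001  0.041  0.157]
70.0 x 33.9 z 110.8 slide [-0.001  0.046  0.186]
65.0 x 28.4 z 109.2 slide [-0.001  0.054  0.214]
60.0 x 22.9 z 107.2 slide [-0.001  0.064  0.241]
55.0 x 17.7 z 104.7 slide [-0.001  0.077  0.267]
50.0 x 12.7 z 101.7 slide [-0.001  0.092  0.292]
slide [-0.001  0.076 -0.119] rot [ 0.003 -0.002 -0.001]
```

Request:
step_arm --deltas '[{"gripper": 0,"slide": [0,0.03,-0.06],"delta_rot": [0,0,0]},{"gripper": 0,"slide": [0,0.06,-0.06],"delta_rot": [0,0,0]},{"gripper": 0,"slide": [0,0.06,-0.03],"delta_rot": [0,0,0]},{"gripper": 0,"slide": [0,0.055,0.01],"delta_rot": [0,0,0]},{"gripper": 0,"slide": [0,0.05,0.04],"delta_rot": [0,0,0]},{"gripper": 0,"slide": [0,0.045,0.07],"delta_rot": [0,0,0]}]'

```text
time_s: 13.18
tool_pos: [0.5509, 0.183, 0.1096]
tool_rot: [-1.57, -0.0, 2.123]
force: [2.2, 0.3, -0.8]
opening: 0.0004
```

```bash
python3 lid.py 66 90 85 80 75 70 65 60 55 50
```

```text
t13.18 p [0.5509 0.183  0.1096] rpy [-8.9980e+01 -1.0000e-02  1.2163e+02] F [ 2.25  0.26 -0.75] op 0.0004 q [ 0.32  0.4  -0.1   1.07  0.   -0.23]
case frame mm [ 56.5   0.4 109.6]
90.0 x 57.0 z 112.0 slide [-0.002 -0.012 -0.002]
85.0 x 51.2 z 112.4 slide [-0.002 -0.014  0.027]
80.0 x 45.4 z 112.4 slide [-0.002 -0.014  0.056]
75.0 x 39.6 z 111.8 slide [-0.002 -0.011  0.084]
70.0 x 33.9 z 110.8 slide [-0.002 -0.006  0.113]
65.0 x 28.4 z 109.2 slide [-0.002  0.002  0.141]
60.0 x 22.9 z 107.2 slide [-0.002  0.012  0.168]
55.0 x 17.7 z 104.7 slide [-0.002  0.025  0.194]
50.0 x 12.7 z 101.7 slide [-0.002  0.039  0.219]
slide [-0.002  0.023 -0.192] rot [-0.001 -0.002  0.   ]
```

Request:
step_arm --deltas '[{"gripper": 0,"slide": [0,-0.008,0.03],"delta_rot": [0,0,0]},{"gripper": 0,"slide": [0,-0.008,0.06],"delta_rot": [0,0,0]},{"gripper": 0,"slide": [0,-0.006,0.085],"delta_rot": [0,0,0]},{"gripper": 0,"slide": [0,-0.002,0.113],"delta_rot": [0,0,0]},{"gripper": 0,"slide": [0,0.004,0.14],"delta_rot": [0,0,0]},{"gripper": 0,"slide": [0,0.014,0.168],"delta_rot": [0,0,0]}]'

```text
time_s: 13.68
tool_pos: [0.523, 0.1656, 0.1069]
tool_rot: [-1.571, 0.0, 2.123]
force: [0.1, 0.1, 2.7]
opening: 0.0001
```

```bash
python3 lid.py 66 60 55 50 45 40 35 30 25 20; python3 -c "
from h import *
im=read_camera('side');cv2.imwrite('pics/sd13.png',cv2.resize(im[70:220,210:340],None,fx=4,fy=4,interpolation=cv2.INTER_CUBIC))"
```

```text
t13.68 p [0.523  0.1656 0.1069] rpy [-9.0030e+01  1.0000e-02  1.2163e+02] F [0.1  0.11 2.69] op 0.0001 q [ 0.31  0.35 -0.19  1.03 -0.   -0.25]
case frame mm [ 23.6   0.3 106.9]
60.0 x 22.9 z 107.2 slide [-0.001 -0.001  0.003]
55.0 x 17.7 z 104.7 slide [-0.001  0.011  0.03 ]
50.0 x 12.7 z 101.7 slide [-0.001  0.026  0.055]
45.0 x 8.0 z 98.3 slide [-0.001  0.043  0.078]
40.0 x 3.6 z 94.6 slide [-0.001  0.062  0.1  ]
35.0 x -0.5 z 90.4 slide [-0.001  0.082  0.121]
30.0 x -4.2 z 85.9 slide [-0.002  0.105  0.139]
25.0 x -7.4 z 81.1 slide [-0.002  0.129  0.155]
20.0 x -10.3 z 76.1 slide [-0.002  0.154  0.17 ]
slide [-0.001  0.01  -0.357] rot [ 0.001 -0.002 -0.   ]
```

View pics/sd13.png

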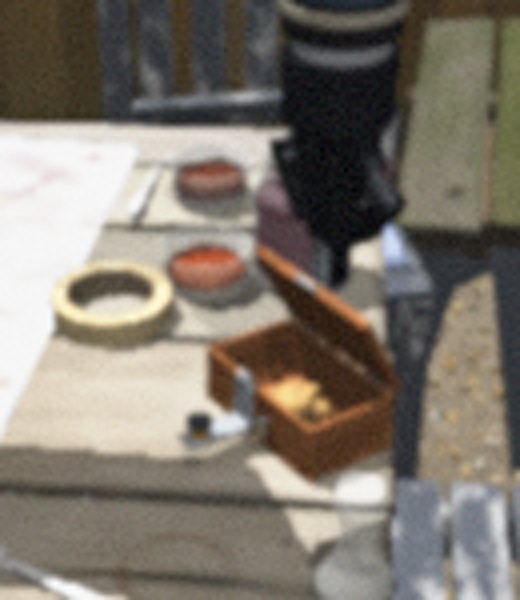

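Tracking well with about 2.7 N on the lid.

Request:
step_arm --deltas '[{"gripper": 0,"slide": [0,0.012,0.03],"delta_rot": [0,0,0]},{"gripper": 0,"slide": [0,0.027,0.055],"delta_rot": [0,0,0]},{"gripper": 0,"slide": [0,0.044,0.078],"delta_rot": [0,0,0]},{"gripper": 0,"slide": [0,0.063,0.1],"delta_rot": [0,0,0]},{"gripper": 0,"slide": [0,0.083,0.12],"delta_rot": [0,0,0]},{"gripper": 0,"slide": [0,0.105,0.139],"delta_rot": [0,0,0]},{"gripper": 0,"slide": [0,0.13,0.155],"delta_rot": [0,0,0]}]'

```text
time_s: 14.32
tool_pos: [0.4963, 0.1494, 0.0803]
tool_rot: [-1.57, -0.0, 2.123]
force: [-1.2, -0.9, 2.9]
opening: -0.0
```

```bash
python3 lid.py 66 25 20 17.5 15 12.5 10 7.5 5 2.5 0
```

```text
t14.32 p [0.4963 0.1494 0.0803] rpy [-8.9980e+01 -1.0000e-02  1.2163e+02] F [-1.17 -0.89  2.9 ] op -0.0 q [ 0.29  0.32 -0.3   0.95  0.   -0.26]
case frame mm [-7.6  0.5 80.3]
25.0 x -7.4 z 81.1 slide [-0.002 -0.004 -0.001]
20.0 x -10.3 z 76.1 slide [-0.002  0.021  0.013]
17.5 x -11.5 z 73.5 slide [-0.002  0.034  0.019]
15.0 x -12.7 z 70.8 slide [-0.002  0.047  0.025]
12.5 x -13.7 z 68.1 slide [-0.002  0.061  0.03 ]
10.0 x -14.6 z 65.3 slide [-0.002  0.075  0.035]
7.5 x -15.4 z 62.5 slide [-0.002  0.089  0.039]
5.0 x -16.1 z 59.7 slide [-0.002  0.103  0.042]
2.5 x -16.6 z 56.9 slide [-0.002  0.117  0.045]
0.0 x -17.0 z 54.0 slide [-0.002  0.131  0.047]
slide [-0.002 -0.124 -0.513] rot [-0.    -0.002  0.   ]
```

Request:
step_arm --deltas '[{"gripper": 0,"slide": [0,0.02,0.013],"delta_rot": [0,0,0]},{"gripper": 0,"slide": [0,0.04,0.022],"delta_rot": [0,0,0]},{"gripper": 0,"slide": [0,0.06,0.03],"delta_rot": [0,0,0]},{"gripper": 0,"slide": [0,0.075,0.035],"delta_rot": [0,0,0]}]'

```text
time_s: 14.65
tool_pos: [0.4904, 0.1458, 0.0651]
tool_rot: [-1.57, -0.0, 2.123]
force: [-1.5, -1.3, 2.0]
opening: 0.0001
```

Request:
step_arm --deltas '[{"gripper": 0,"slide": [0,0.01,0.003],"delta_rot": [0,0,0]},{"gripper": 0,"slide": [0,0.02,0.006],"delta_rot": [0,0,0]}]'

```text
time_s: 14.82
tool_pos: [0.4896, 0.1453, 0.0614]
tool_rot: [-1.57, -0.0, 2.123]
force: [-1.2, -2.1, 2.0]
opening: 0.0
```

Request:
step_arm --deltas '[{"gripper": 0,"slide": [0,0.01,0.002],"delta_rot": [0,0,0]}]'

```text
time_s: 14.9
tool_pos: [0.4893, 0.1451, 0.0597]
tool_rot: [-1.571, -0.0, 2.123]
force: [-3.1, -2.2, 8.5]
opening: 0.0001
```

Request:
step_arm --deltas '[{"gripper": 0,"slide": [0,0.007,0.002],"delta_rot": [0,0,0]}]'

```text
time_s: 14.98
tool_pos: [0.4891, 0.1449, 0.0585]
tool_rot: [-1.571, -0.0, 2.123]
force: [-3.2, -1.4, 9.7]
opening: -0.0003
```

Request:
step_arm --deltas '[{"gripper": 0,"slide": [0,0.005,0],"delta_rot": [0,0,0]}]'

```text
time_s: 15.07
tool_pos: [0.4889, 0.1449, 0.0575]
tool_rot: [-1.571, -0.0, 2.123]
force: [-3.9, -1.9, 6.2]
opening: -0.0001
```

Request:
step_arm --deltas '[{"gripper": 0,"slide": [0,0.005,0],"delta_rot": [0,0,0]}]'

```text
time_s: 15.15
tool_pos: [0.4889, 0.1448, 0.0564]
tool_rot: [-1.57, -0.0, 2.123]
force: [-0.5, -1.1, 2.0]
opening: 0.0
```

Request:
step_arm --deltas '[{"gripper": 0,"slide": [0,0.004,0],"delta_rot": [0,0,0]}]'

```text
time_s: 15.23
tool_pos: [0.4892, 0.145, 0.0554]
tool_rot: [-1.571, -0.0, 2.123]
force: [0.4, -0.0, 0.0]
opening: -0.0002
```

Request:
step_arm --deltas '[{"gripper": 0,"slide": [0,0.004,0],"delta_rot": [0,0,0]}]'

```text
time_s: 15.32
tool_pos: [0.4894, 0.1451, 0.0546]
tool_rot: [-1.571, -0.0, 2.123]
force: [0.1, 0.1, 1.9]
opening: -0.0003
```

```bash
python3 -c "
from h import *
st()
im=read_camera('side');cv2.imwrite('pics/sd14.png',cv2.resize(im[70:220,210:340],None,fx=4,fy=4,interpolation=cv2.INTER_CUBIC))
st()"
```

```text
t15.32 p [0.4894 0.1451 0.0546] rpy [-9.0030e+01 -1.0000e-02  1.2163e+02] F [0.07 0.13 1.89] op -0.0003 q [ 0.29  0.34 -0.36  0.87  0.   -0.26]
t15.37 p [0.4893 0.1451 0.0545] rpy [-9.0020e+01 -1.0000e-02  1.2164e+02] F [0.82 0.28 1.99] op -0.0001 q [ 0.29  0.34 -0.36  0.87  0.   -0.26]
```

View pics/sd14.png

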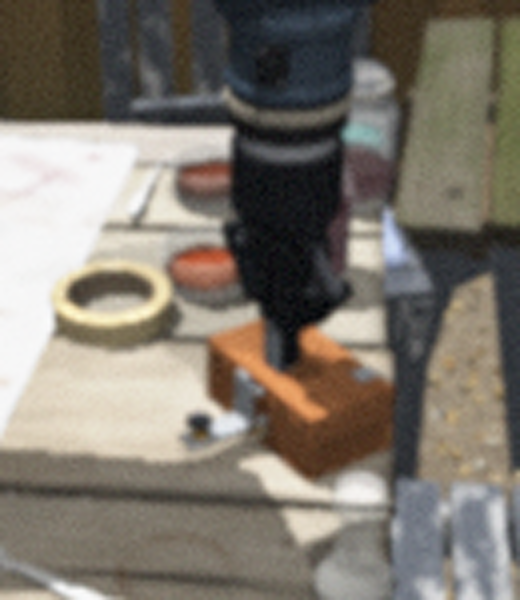

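Request:
step_arm --deltas '[{"gripper": 0,"slide": [0,0.004,0],"delta_rot": [0,0,0]}]'

```text
time_s: 15.45
tool_pos: [0.4893, 0.1451, 0.054]
tool_rot: [-1.571, -0.0, 2.123]
force: [-0.8, -0.4, 5.0]
opening: 0.0001
```

Request:
step_arm --deltas '[{"gripper": 0,"slide": [0,0.0,0],"delta_rot": [0,0,0]},{"gripper": 0,"slide": [0,-0.01,0],"delta_rot": [0,0,0]},{"gripper": 0,"slide": [0,-0.02,0],"delta_rot": [0,0,0]},{"gripper": 0,"slide": [0,-0.05,0],"delta_rot": [0,0,0]}]'

```text
time_s: 15.78
tool_pos: [0.4887, 0.1448, 0.0636]
tool_rot: [-1.57, -0.0, 2.123]
force: [-0.5, -0.1, -1.1]
opening: 0.0001
```

Request:
step_arm --deltas '[{"gripper": 0,"slide": [0,-0.1,0],"delta_rot": [0,0,0]},{"gripper": 0,"slide": [0,-0.2,0],"delta_rot": [0,0,0]},{"gripper": 0,"slide": [0,-0.4,0],"delta_rot": [0,0,0]},{"gripper": 0,"slide": [0,-0.6,0],"delta_rot": [0,0,0]},{"gripper": 0,"slide": [0,-0.6,0],"delta_rot": [0,0,0]}]'

```text
time_s: 16.2
tool_pos: [0.4921, 0.1458, 0.1914]
tool_rot: [-1.581, 0.003, 2.123]
force: [1.0, 0.6, 0.6]
opening: -0.0
```

```bash
python3 -c "
from h import *
st()
im=read_camera('side');cv2.imwrite('pics/sd15.png',cv2.resize(im[70:220,210:340],None,fx=4,fy=4,interpolation=cv2.INTER_CUBIC))
im=read_camera('wrist');cv2.imwrite('pics/w15.png',im)
im=read_camera('scene');cv2.imwrite('pics/sc15.png',im)
"
```

```text
t16.20 p [0.4921 0.1458 0.1914] rpy [-90.56   0.15 121.63] F [0.98 0.55 0.63] op -0.0 q [ 0.29  0.23 -0.13  1.2   0.   -0.26]
```

View pics/sd15.png

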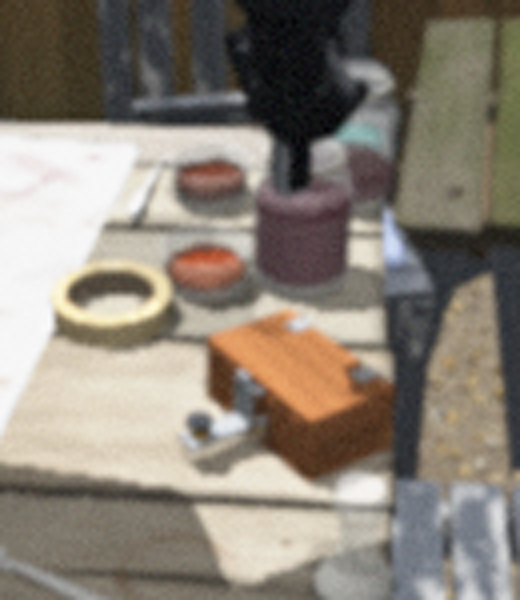

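View pics/w15.png

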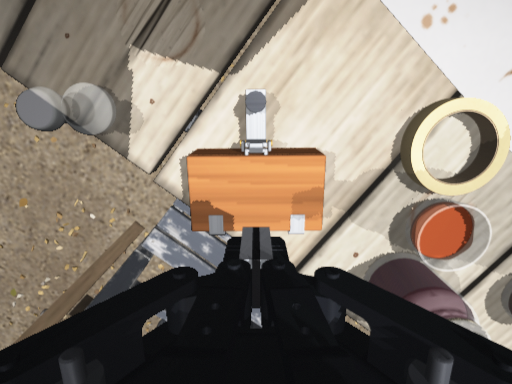

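View pics/sc15.png

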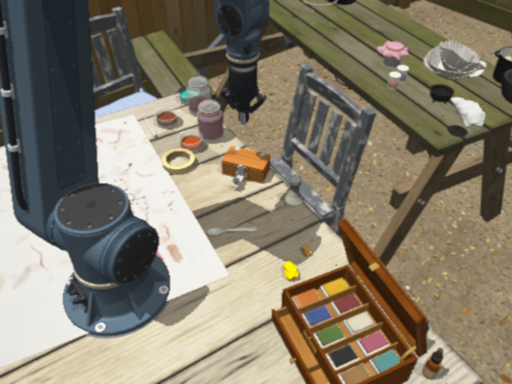

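Request:
step_arm --deltas '[{"gripper": 0,"slide": [0,0,0],"delta_rot": [0,0,0]},{"gripper": 0,"slide": [0,0,0],"delta_rot": [0,0,0]},{"gripper": 0,"slide": [0,0,0],"delta_rot": [0,0,0]},{"gripper": 0,"slide": [0,0,0],"delta_rot": [0,0,0]}]'

```text
time_s: 16.68
tool_pos: [0.4887, 0.1448, 0.1831]
tool_rot: [-1.569, -0.001, 2.123]
force: [-0.2, 0.8, -0.7]
opening: -0.0
```

```bash
python3 -c "
from h import *
from plant import sign_off
st(); print(sign_off())"
```

```text
t16.68 p [0.4887 0.1448 0.1831] rpy [-8.9910e+01 -3.0000e-02  1.2163e+02] F [-0.25  0.8  -0.69] op -0.0 q [ 0.29  0.23 -0.14  1.19  0.   -0.26]
the job is handed in; nothing more can be done
None
```

The pebble is in the case with the lid latched shut, and the job was handed in at 16.7 s.

- **Opening:** I pressed the thumb pad until the lid popped fully open. The highest force reading on the latch was about 8 N.
- **Pebble:** I took the larger of the two tan stones; the third stone is yellow. I let it go inside the case from about 5 mm above the floor, and a picture showed it lying there.
- **Closing:** I folded the lid down from behind. The force rose to about 10 N, then fell to zero as the latch snapped. A light 5 N press met the hard stop at a height of 54 mm.

The last pictures, taken with the tool clear, show the lid flat and staying shut. The muller and tape roll stand where they were. The powder jar was not visible in them, but no move went near it. No checks failed. Forces were read only at the end of each move, so a brief peak in between could have gone unseen.

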